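Close the sample bath and fit its temperature probe

ROBOT

A 6-joint arm with a two-finger parallel gripper is mounted at the origin on the work surface. World frame = base frame: x ahead of the robot, y to its left, z up, the work surface at z = 0. Lengths are in mm, angles in rad, forces in N, time in s.
With the tool pointing down it reaches from about 350 to 775 mm from the base axis. Payload 7.3 kg.
Tool frame: the origin (TCP) lies midway between the tips of the shut fingers; the grasp point (between the pads) lies 19 mm behind it; z points along the fingers, y is the line along which they close (so a half turn about z gives the same grasp; the last joint's range is limited). The gripper opens to 92 mm and grips with 3 to 60 N. Pads are 19 mm wide; open, the fingers measure 130 mm over their backs; the gripper's body (75 mm by 190 mm) begins 47 mm behind the grasp point.
Start: joints at [1.104, 0.342, 1.524, -0, 1.275, -0.146], TCP at [165.533, 498.244, 194.841] pointing down, gripper open.
Joint ranges: [-2.53, 2.53], [-0.77, 2.02], [0.04, 2.7], [-1, 4.14], [0.28, 2.66], [-3.11, 3.11]. Speed limits (rad/s): [2.57, 2.57, 3.14, 3.14, 3.14, 3.14].

INTERFACE

Orientations are given as [roll, pitch, yaw] about the fixed x, y, z axes, in that order (R = Rz(yaw) Ry(pitch) Rx(roll)).
In Python, from plant import bot gives the robot as it stands. The module is installed in compiled form; this text tells all that it offers.
- The arm moves only by the shell command python3 -m crank 'ROWS' [OPENING]. ROWS is JSON, a list of rows, each a list of 6 numbers: the shift along the tool's x, y, z in m, then the turn, a rotation vector about the tool's x, y, z in rad. In form: [[dx, dy, dz, wx, wy, wz], ...]. A call has 1 to 5 rows; each row shifts and turns the commanded pose from where the row before left it, along the tool's axes as they then stand; what a row does not reach is not made up. A row lasts 1/8 s, in which the tool goes at most 62.5 mm and 10.7 degrees, less where a joint would pass 70% of its speed; a pose out of reach is approached as far as the arm can. A call is refused whole if a number of a shift passes 0.0625 or a number of a turn 0.188, either way. A call with a gripper value outside its range is refused whole. OPENING is the opening in per cent of the stroke, from 0 (shut) to 100 (fully open), set as the call begins (- or left out, the last holds). The fingers move at their own pace and stop on an object; the grip force is fixed at half the most. Time passes only in rows, so rows that do not move let the fingers close. It gives the time, the measured TCP pose, the force, the opening and the grip force at its end, in the units of the state.
- bot.get_obs(): the state, without advancing time (a new reading comes with each control period).
- bot.capture(name): name is "scene" or "side" or "wrist"; returns a dict with "color" (480x640x3 uint8, blue, green, red), "fov_y" (degrees; the focal length in pixels is half the picture's height over the tangent of half this angle, whatever the lens; pixels are square), "cx", "cy" (the principal point, pixels), "extrinsics" (4x4, takes a point from world to camera coordinates); the wrist camera has in their place "tool_from_camera" (4x4, takes a point from camera to tool coordinates, whose origin is the TCP and whose axes are the flange's). Camera axes: x right, y up, looking along -z (the intrinsics and any distortion apply to the point x, -y, -z); pixel columns grow to the right and rows downward; lengths in mm; the calibration is good to about 2 mm. A picture is of the moment at which its call begins: read the wrist's pose just before it. There is no depth.
- bot.close_job(): hands the job in; it is judged then, once.
The state is a dict: "time": time; "joint_positions": joint angles; "dq": joint speeds; "tau": joint torques, N m; "tool_pos": TCP position; "tcp_rot": TCP orientation; "contact_force": force on the tool from outside, world axes, zero at the start; "moment": the same for the moment, N m; "grip_width": finger opening in mm; "finger_force": force on a finger pad.
Only numpy, scipy, OpenCV 4.12 (cv2) and the standard library are available. Lean on these libraries where they do the work, as an engineer would, in place of code of your own. Each camera call takes 0.05 s, during which the arm holds its last target. There are 200 camera calls.

TASK

First lower the aluminium cover plate over the two brass pins of the sample bath until it lies flush on the rim. Then take the temperature probe out of its white storage block and push its rod through the cover's slanted guide tube, against the stiff sliding contact inside the bath, until the blue grip sits home on the tube's mouth. Let go of everything, and do not tip or shift the bottles, jars and beaker standing about.

Things in the scene. Friction and masses are not known exactly. Their poses are not given: they have to be found in the camera images.
- bath: Small dry stainless sample bath with grey control panel along its -y side, fixed to the table. Open box 190 (x) x 150 (y) x 80 high, cavity open at the top (134 x 80), empty and 70 deep; panel is another 50 towards -y and 70 high. Origin: centre of the underside of the stainless box; z up.
- bath_seat (a point): Centre of the bath's top rim, 80 above the table. The cover's origin belongs here, with the cover's x and y along the bath's.
- contact (a joint): Copper contact disc, 22 dia, inside the bath on the guide's axis, facing up along it. Value: metres pushed down along the axis, 0 to 0.030. At value v the probe's tip meets it (24 mm - v) short of home; it slides only under about 7 N and stays where left, so this resistance is not yet the end stop.
- bath_pin0 (a point): Top of a brass locating pin on the rim, 10 dia, 18 tall, tapering to 5 dia over its top 5. At bath x +68, y +48, z 98.
- bath_pin1 (a point): Top of the second, identical locating pin. At bath x -30, y -53, z 98.
- cover: Loose aluminium plate 170 (x) x 130 (y) x 8, 0.45 kg, lying flat. Origin: centre of underside, z up. Black bar handle along x: bar 66 x 14 x 14 centred at x 12, y 0, z 43, a post under each end. Brass guide tube, 19 outside, 9.6 bore, 30 long above the plate: axis crosses the top face at x -45, y 0, leaning 25 deg from z, upper end towards -x. Fits the pins one way only.
- cover_hole0 (a point): Underside centre of the 12 dia through hole for bath_pin0 (cover x +68, y +48).
- cover_hole1 (a point): Underside centre of the 12 dia through hole for bath_pin1 (cover x -30, y -53).
- guide_mouth (a point): Centre of the guide tube's upper mouth, on its axis (cover x -57.7, y 0, z 35.2).
- guide_deep (a point): Point on the guide's axis 90 below the mouth (cover x -19.6, y 0, z -46.4): where the probe's tip lies when the probe is home.
- probe: Loose temperature probe, 60 g: steel rod 8 dia, 90 long, under a blue square grip 16 x 16 x 45. Origin: centre of the shoulder, i.e. the grip's underside; z runs up through the grip, rod points to -z. Starts upright in the holder, shoulder resting on the holder's top, 95 above the table.
- probe_tip (a point): Tip of the probe's rod, 90 below the shoulder, tapering to 4 dia over the last 4.
- holder: White storage block for the probe, 75 x 75 x 95 high, with an 11 dia vertical hole at its centre; fixed. Origin: centre of its underside.
- amber1: Bystander: amber jar with blue cap, 60 dia x 125 high, standing on the table, origin at the centre of its underside. Leave it alone.
- amber2: Bystander: amber jar with blue cap, 60 dia x 125 high, standing on the table, origin at the centre of its underside. Leave it alone.
- clear1: Bystander: clear bottle with black cap, 56 dia x 110 high, standing on the table, origin at the centre of its underside. Leave it alone.
- clear2: Bystander: green-glass bottle with white cap, 56 dia x 110 high, standing on the table, origin at the centre of its underside. Leave it alone.
- beaker: Bystander: open glass beaker, 70 dia x 70 high, standing on the table, origin at the centre of its underside. Leave it alone.
There are look-alikes about, which are no part of the job. Of the things like the cover, leave any that is turquoise; of the rest the larger one is meant.

How it is judged:
By the outcome, as a careful person would: the job done as asked, in the order asked, and still so for the second after the job is handed in, with the robot touching nothing.
It also fails if it takes over 64 s, if anything falls off the work surface, if the arm or the gripper's body presses on something with over 40 N, if the wrist force passes 120 N, or if a joint passes its speed limit or range.

## Working session

There is one attempt and no reset: what is moved stays moved. The work goes in short steps, Python scripts to look and compute and a shell command to move; the robot and the scene stay as the last step left them, time stands still between calls to the robot, and variables do not carry over. Pictures are saved under pics/ and viewed, at most 10 in all, crops included, and the job is handed in when it is done.

```bash
mkdir -p pics
python3 - <<'E'
from plant import bot
import cv2,numpy as np,pickle
o=bot.get_obs();print({k:np.round(v,3).tolist() for k,v in o.items()})
d={}
for n in("scene","side","wrist"):
    c=bot.capture(n);d[n]=c;cv2.imwrite(f"pics/{n}0.png",c["color"])
    print(n,[(k,np.round(v,3).tolist()) for k,v in c.items() if k!="color"])
pickle.dump((o,d),open("cap0.pkl","wb"))
E
```

```text
{'time': 0.0, 'joint_positions': [1.104, 0.343, 1.525, 0.0, 1.275, -0.146], 'dq': [0.001, -0.002, 0.0, 0.001, 0.001, 0.001], 'tau': [0.001, -43.124, -24.423, 0.072, 0.056, -0.0], 'tool_pos': [165.315, 497.818, 194.112], 'tcp_rot': [-3.14, -0.0, 2.821], 'contact_force': [0.817, -1.003, 0.033], 'moment': [-0.01, -0.04, 0.028], 'finger_force': 0.0, 'grip_width': 91.703}
scene [('fov_y', 44.552), ('cx', 317.524), ('cy', 243.103), ('extrinsics', [[-0.32, 0.947, -0.008, 191.007], [-0.729, -0.241, 0.641, 297.324], [0.605, 0.211, 0.768, -1824.773], [0.0, 0.0, 0.0, 1.0]])]
side [('fov_y', 46.539), ('cx', 314.39), ('cy', 232.587), ('extrinsics', [[0.948, -0.32, -0.004, -485.303], [0.211, 0.617, 0.758, -94.642], [-0.24, -0.719, 0.652, -1517.924], [0.0, 0.0, 0.0, 1.0]])]
wrist [('fov_y', 71.527), ('cx', 320.741), ('cy', 240.393), ('tool_from_camera', [[0.001, 0.96, 0.282, 75.27], [1.0, -0.001, 0.001, -0.135], [0.001, 0.282, -0.96, -189.463], [0.0, 0.0, 0.0, 1.0]])]
```

View pics/scene0.png

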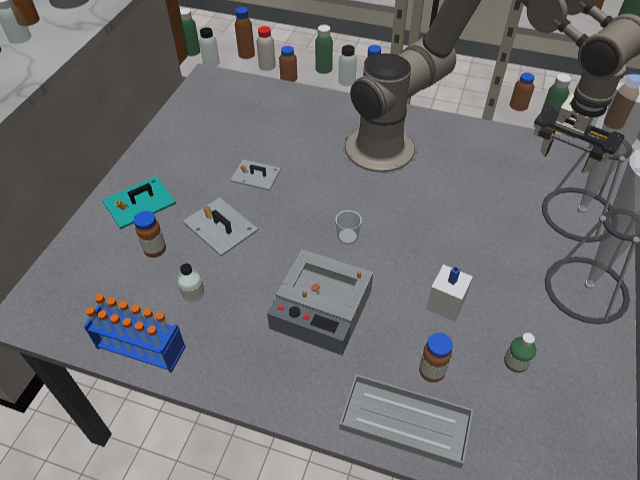

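View pics/side0.png

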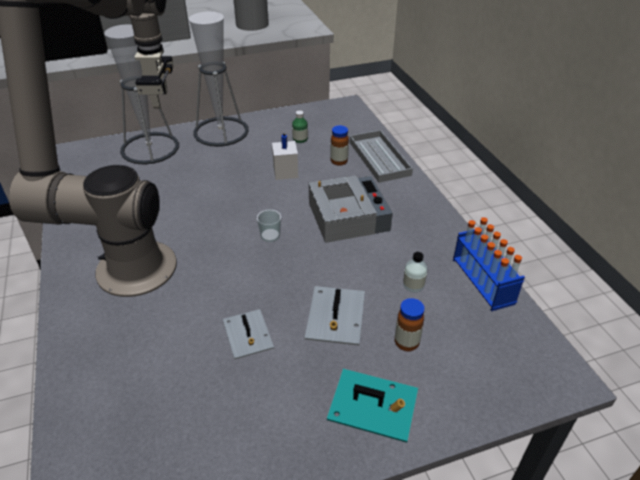

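Scene view: three cover-like plates: turquoise (139,201), large aluminium (220,225) and small aluminium (256,174). The larger non-turquoise one, at (220,225) (side view (336,314)), is the one meant. The bath is at (320,300) and the probe in its white block at (450,290). I'll check these in enlarged crops.

Run:
```python
import cv2,numpy as np
s=cv2.imread("pics/scene0.png");t=cv2.imread("pics/side0.png")
def crop(im,x,y,w,h,k):return cv2.resize(im[y:y+h,x:x+w],None,fx=k,fy=k,interpolation=cv2.INTER_CUBIC)
a=crop(s,180,190,80,60,5);b=crop(s,265,245,112,84,400/112);c=crop(t,296,276,80,60,5);d=crop(t,300,170,100,75,4)
im=np.vstack([np.hstack([a,b[:300,:400]]),np.hstack([c,d])])
cv2.imwrite("pics/crop1.png",im)
```

```text
(no output)
```

View pics/crop1.png

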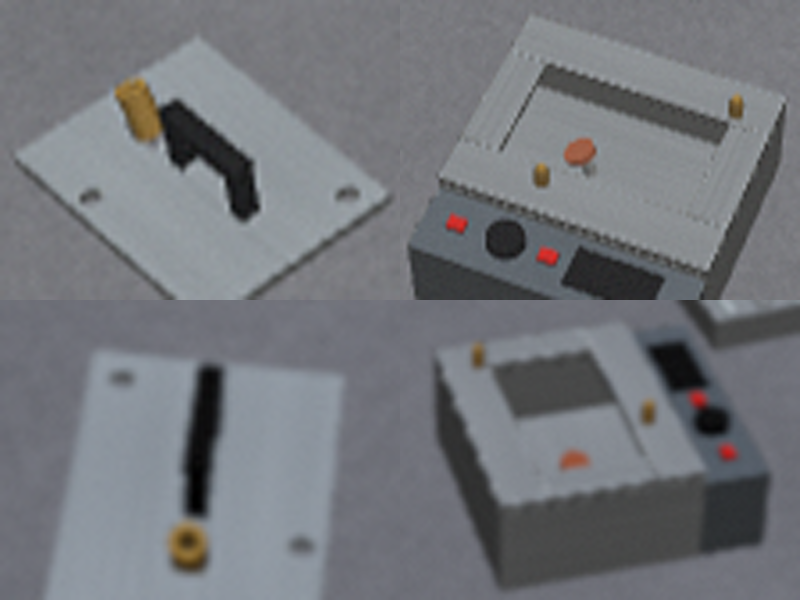

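Confirmed: plain aluminium plate with holes at scene (198,229) and (249.6,229), tube mouth (206,207). Bath pins are at scene (359,272) and (304.5,292). I'll fit the planar poses.

```bash
cat > h.py <<'E'
import numpy as np,pickle,cv2
from scipy.optimize import least_squares
from scipy.spatial.transform import Rotation as R
def proj(c,P,T=None):
    "world points -> pixels; T = world_from_tool (mm) for the wrist"
    E=c["extrinsics"] if "extrinsics" in c else np.linalg.inv(T@c["tool_from_camera"])
    P=np.atleast_2d(P);q=P@E[:3,:3].T+E[:3,3]
    f=240/np.tan(np.radians(c["fov_y"]/2))
    return np.c_[c["cx"]-f*q[:,0]/q[:,2],c["cy"]+f*q[:,1]/q[:,2]]
def toolT(o):
    T=np.eye(4);T[:3,:3]=R.from_euler('xyz',o["tcp_rot"]).as_matrix();T[:3,3]=o["tool_pos"];return T
def planar(p,L,z0):
    a=p[2];L=np.atleast_2d(np.float64(L));c,s=np.cos(a),np.sin(a)
    return np.c_[p[0]+c*L[:,0]-s*L[:,1],p[1]+s*L[:,0]+c*L[:,1],z0+L[:,2]]
def fit(obs,z0,p0):
    "obs: list of (cam,T,local pts,pixels)"
    f=lambda p:np.concatenate([(proj(c,planar(p,L,z0),T)-px).ravel() for c,T,L,px in obs])
    r=least_squares(f,p0,loss='soft_l1');return r.x,r.fun.reshape(-1,2)
E
python3 - <<'E'
from h import *
o,d=pickle.load(open("cap0.pkl","rb"));S,D=d["scene"],d["side"]
h0=[68,48,8];h1=[-30,-53,8];m=[-57.7,0,35.2]
best=lambda ob,z:min((fit(ob,z,[500,0,a]) for a in(0,1.6,3.1,-1.6)),key=lambda r:abs(r[1]).sum())
def show(n,r):print(n,np.round(r[0],3),np.round(r[1],1).tolist())
A=(S,None,[h1,h0,m],[[198,229],[249.6,228.8],[206.4,207]]);B=(D,None,[h0,h1,m],[[320.2,291.4],[356.2,325],[333.6,324.6]])
show("cover",best([A,B],0));show("S",best([A],0));show("D",best([B],0))
q0=[68,48,98];q1=[-30,-53,98]
k=[[-95,75,80],[95,75,80],[95,-75,80],[-95,-75,80]]
A=(S,None,[q0,q1]+k,[[359.1,272.2],[304.5,292],[301.4,249.8],[372.8,272.2],[352.4,320.6],[275.6,294.8]])
B=(D,None,[q0,q1,k[1],k[0],k[3],k[2]],[[319.8,181.8],[362.2,195.5],[308.8,182.5],[326.3,221.3],[375.8,212.5],[357,176.3]])
show("bath",best([A,B],0));show("S",best([A],0));show("D",best([B],0))
g=[[0,0,140]]
r=fit([(S,None,g,[[455,269]]),(D,None,g,[[284,137]])],0,[500,0,0]);show("probe",r)
for n,z,ps,pd in [("clear2",110,(529,337),(300,114)),("amber1R",125,(439,340),(340,130)),("beaker",70,(348,217),(270,217)),("clear1",110,(187,268),(417,257)),("amberL",125,(145,218),(411,307))]:
    show(n,fit([(S,None,[[0,0,z]],[ps]),(D,None,[[0,0,z]],[pd])],0,[500,0,0]))
E
```

```text
cover [ 455.007 -333.216   32.518] [[-0.7, -0.0], [-1.0, -0.3], [-1.4, -0.0], [-0.2, -0.6], [-0.4, -0.7], [-0.7, -1.2]]
S [ 454.604 -330.379 -438.733] [[0.2, -0.1], [-0.0, 0.1], [-0.2, -0.0]]
D [ 454.932 -336.188   26.241] [[-0.0, 0.2], [0.1, 0.1], [-0.1, -0.3]]
bath [602.372  20.7     1.503] [[-0.3, 0.2], [-0.4, -0.1], [-0.7, -0.8], [0.0, -0.3], [-1.3, 0.4], [-0.4, 0.0], [-0.4, -1.2], [0.1, -1.1], [-0.4, -0.7], [-0.9, -0.8], [0.9, -0.8], [-1.2, -1.9]]
S [602.241  21.853  20.358] [[0.2, 0.1], [0.2, 0.0], [-0.4, -0.6], [0.4, -0.4], [-0.5, 0.3], [0.1, 0.3]]
D [601.493  15.817  51.759] [[0.0, -0.4], [0.4, 0.1], [0.0, 0.0], [-1.0, 0.2], [1.1, 0.5], [-0.5, -0.9]]
probe [512.269 304.323   0.   ] [[-0.4, 0.1], [-0.4, -1.4]]
clear2 [621.322 488.714   0.   ] [[-0.5, 0.3], [-0.8, -2.2]]
amber1R [699.524 306.382   0.   ] [[-0.5, 0.5], [-1.4, -0.4]]
beaker [378.49    9.758   0.   ] [[-0.6, 1.8], [-1.8, -0.2]]
clear1 [ 682.368 -298.705    0.   ] [[-0.7, -0.6], [-0.1, -3.7]]
amberL [ 582.677 -464.09     0.   ] [[-0.8, -0.5], [-0.2, -1.0]]
```

```bash
cat >> h.py <<'E'
def screw(T0,T1,n):
    "one row, repeated n times, that takes T0 to T1"
    D=np.linalg.inv(T0)@T1;w=R.from_matrix(D[:3,:3]).as_rotvec()/n
    M=sum(R.from_rotvec(w*k).as_matrix() for k in range(n))
    return np.r_[np.linalg.solve(M,D[:3,3])/1000,w]
def down(x,y,z,yaw):
    return toolT(dict(tool_pos=[x,y,z],tcp_rot=[np.pi,0,yaw]))
E
python3 - <<'E'
from h import *
from plant import bot
o=bot.get_obs()
print(np.round(screw(toolT(o),down(460.4,-322.6,230,1.102),18),4))
E
```

```text
[-0.0547 -0.0051 -0.002  -0.0001  0.      0.0955]
```

```bash
python3 -m crank '[[-0.02,-0.002,-0.002,0,0,0.035],[-0.035,-0.003,-0.002,0,0,0.06],[-0.0547,-0.005,-0.002,0,0,0.0955],[-0.0547,-0.005,-0.002,0,0,0.0955],[-0.0547,-0.005,-0.002,0,0,0.0955]]' >/dev/null; python3 -m crank '[[-0.0547,-0.005,-0.002,0,0,0.0955],[-0.0547,-0.005,-0.002,0,0,0.0955],[-0.0547,-0.005,-0.002,0,0,0.0955],[-0.0547,-0.005,-0.002,0,0,0.0955],[-0.0547,-0.005,-0.002,0,0,0.0955]]' ; python3 -m crank '[[-0.0547,-0.005,-0.002,0,0,0.0955],[-0.035,-0.003,-0.002,0,0,0.06],[-0.02,-0.002,-0.002,0,0,0.035],[0,0,0,0,0,0],[0,0,0,0,0,0]]'
python3 - <<'E'
from h import *
from plant import bot
o=bot.get_obs();c=bot.capture("wrist");pickle.dump((o,c),open("w1.pkl","wb"));cv2.imwrite("pics/w1.png",c["color"])
T=toolT(o);print(o["tool_pos"],o["tcp_rot"])
b=[602.4,20.7,1.503]
print(np.round(proj(c,planar(b,[[68,48,98],[-30,-53,98],[95,75,80],[-95,75,80],[-95,-75,80],[95,-75,80]],0),T)),np.round(proj(c,[[512,304,140]],T)))
E
```

```text
time: 1.4
tool_pos: [502.2, 153.6, 214.6]
tcp_rot: [-3.141, -0.0, 1.959]
contact_force: [-0.4, -0.3, -0.6]
grip_width: 91.8
finger_force: 0.0
time: 2.02
tool_pos: [527.6, 49.3, 220.6]
tcp_rot: [-3.141, -0.001, 1.772]
contact_force: [0.3, -0.1, -1.1]
grip_width: 91.7
finger_force: 0.0
[527.56206053  49.25318179 220.58428674] [-3.14116192e+00 -5.80782407e-04  1.77231487e+00]
[[363. 187.]
 [427. 305.]
 [342. 150.]
 [293. 321.]
 [420. 352.]
 [487. 192.]] [[ 377. -152.]]
```

View pics/w1.png

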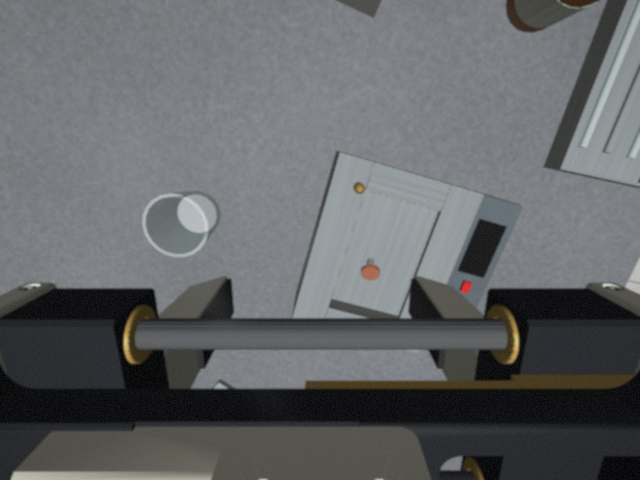

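The wrist view shows bath pin0 at (359,188), a rim corner at (339,152) and the panel corner at (521,205), all within about 4 px of prediction. The hand hides pin1, so I'll look again on the way to the cover.

```bash
python3 -m crank '[[-0.035,-0.003,-0.002,0,0,0.06],[-0.05,-0.005,-0.002,0,0,0.085],[-0.035,-0.003,0,0,0,0.06],[0,0,0,0,0,0],[0,0,0,0,0,0]]'
python3 - <<'E'
from h import *
from plant import bot
o=bot.get_obs();c=bot.capture("wrist");pickle.dump((o,c),open("w2.pkl","wb"));cv2.imwrite("pics/w2f.png",c["color"])
T=toolT(o);b=[602.4,20.7,1.503]
print(np.round(proj(c,planar(b,[[68,48,98],[-30,-53,98],[95,75,80],[-95,75,80],[-95,-75,80],[95,-75,80]],0),T)))
print(np.round(screw(T,down(460.4,-322.6,130,1.102),8),4))
cv2.imwrite("pics/w2.png",cv2.resize(c["color"][40:300,280:600],None,fx=2.3,fy=2.3,interpolation=cv2.INTER_CUBIC))
E
```

```text
time: 2.7
tool_pos: [532.8, -70.5, 224.7]
tcp_rot: [-3.141, -0.001, 1.568]
contact_force: [0.3, 0.2, -0.1]
grip_width: 92.3
finger_force: 0.0
[[351.  35.]
 [450. 162.]
 [321.   3.]
 [309. 218.]
 [454. 227.]
 [492.  16.]]
[-0.033  -0.0024  0.0118 -0.     -0.0001  0.0582]
```

View pics/w2.png

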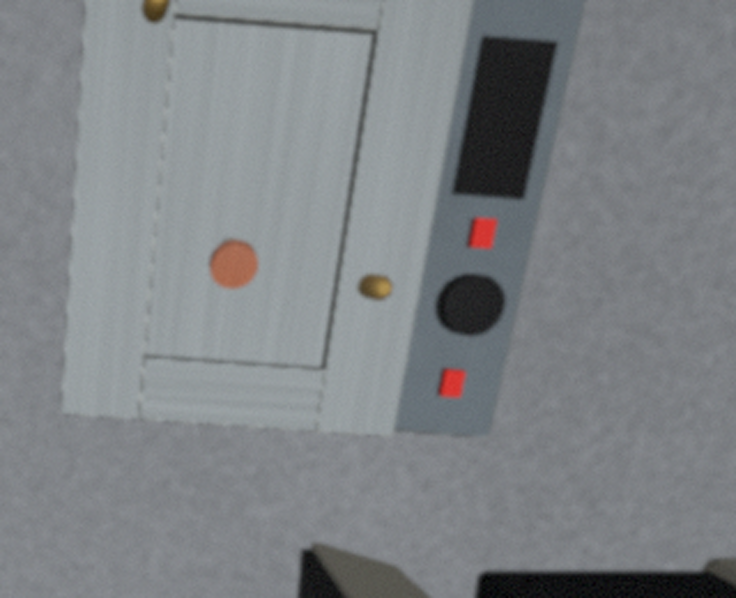

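Run:
```python
from h import *
o1,c1=pickle.load(open("w1.pkl","rb"));o2,c2=pickle.load(open("w2.pkl","rb"))
def brass(c,x,y,r=14):
    im=c["color"][max(0,y-r):y+r,x-r:x+r];h=cv2.cvtColor(im,cv2.COLOR_BGR2HSV)
    m=(h[...,0]>12)&(h[...,0]<32)&(h[...,1]>90);v,u=np.nonzero(m);return [u.mean()+x-r,v.mean()+max(0,y-r)],len(u),(u.min()+x-r,u.max()+x-r,v.min()+max(0,y-r),v.max()+max(0,y-r))
a=brass(c1,359,188);b=brass(c2,348,38);d=brass(c2,445,164);print(a,b,d)
T1,T2=toolT(o1),toolT(o2);z=91
ob=[(c1,T1,[[68,48,z],[95,75,80]],[a[0],[339,152]]),(c2,T2,[[68,48,z],[-30,-53,z],[-95,75,80],[-95,-75,80]],[b[0],d[0],[307.4,219.1],[452.6,227.8]])]
for s in(ob,ob[:1]+[(c2,T2,ob[1][2][:2],ob[1][3][:2])],ob[1:]):
    r=fit(s,0,[602,20,1.5]);print(np.round(r[0],3),np.round(r[1],1).tolist())
```

```text
([np.float64(358.92857142857144), np.float64(187.5857142857143)], 70, (np.int64(355), np.int64(363), np.int64(183), np.int64(192))) ([np.float64(347.4513274336283), np.float64(40.69911504424779)], 113, (np.int64(343), np.int64(352), np.int64(34), np.int64(48))) ([np.float64(443.2093023255814), np.float64(164.40697674418604)], 86, (np.int64(437), np.int64(449), np.int64(161), np.int64(168)))
[600.416  18.828   1.508] [[-0.1, 0.4], [-0.2, -0.2], [0.0, -0.9], [1.9, -0.7], [-0.2, 0.9], [-0.6, 0.9]]
[599.525  18.231   1.497] [[-0.3, 0.6], [-0.0, -0.3], [-0.2, -0.7], [0.5, 0.6]]
[600.296  18.714   1.509] [[-0.2, -0.7], [1.9, -0.6], [-0.2, 1.2], [-0.6, 0.9]]
```

```bash
python3 -m crank '[[-0.02,-0.0015,0.007,0,0,0.03],[-0.033,-0.0024,0.0118,0,0,0.058],[-0.033,-0.0024,0.0118,0,0,0.058],[-0.033,-0.0024,0.0118,0,0,0.058],[-0.033,-0.0024,0.0118,0,0,0.058]]' >/dev/null;  python3 -m crank '[[-0.033,-0.0024,0.0118,0,0,0.058],[-0.02,-0.0015,0.007,0,0,0.03],[0,0,0,0,0,0],[0,0,0,0,0,0]]'
python3 - <<'E'
from h import *
from plant import bot
o=bot.get_obs();c=bot.capture("wrist");pickle.dump((o,c),open("w3.pkl","wb"))
T=toolT(o);b=[455,-333.2,1.102]
print(np.round(proj(c,planar(b,[[68,48,8],[-30,-53,8],[-57.7,0,35.2],[85,65,8],[85,-65,8],[12,0,50]],0),T)))
cv2.imwrite("pics/w3.png",c["color"])
E
```

```text
time: 3.88
tool_pos: [487.5, -270.3, 152.2]
tcp_rot: [3.141, -0.0, 1.217]
contact_force: [0.2, -1.2, 1.0]
grip_width: 92.0
finger_force: 0.0
[[272. 217.]
 [356. 313.]
 [305. 344.]
 [257. 199.]
 [384. 213.]
 [312. 289.]]
```

View pics/w3.png

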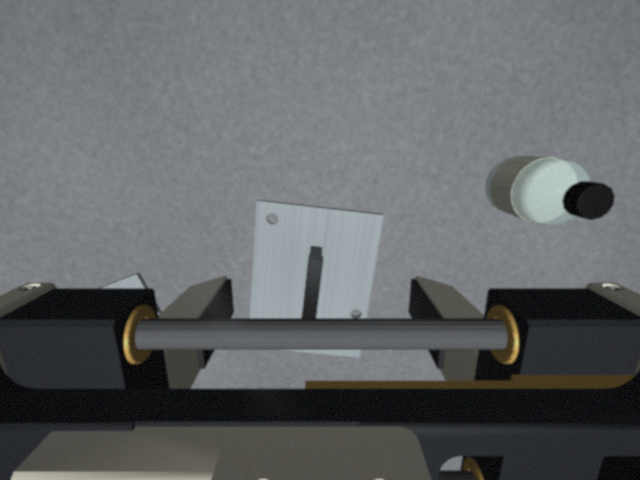

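Plate seen at hole0 (272,218), hole1 (355,314) and corners (257,201), (383,214), matching the fit to within 1–2 px. I'll refine and descend.

Run:
```python
from h import *
o,c=pickle.load(open("w3.pkl","rb"));T=toolT(o)
r=fit([(c,T,[[68,48,8],[-30,-53,8],[85,65,8],[85,-65,8]],[[272,218.5],[355.5,314],[257,201],[383,214]])],0,[455,-333,1.1])
print(np.round(r[0],3),np.round(r[1],1).tolist())
p=r[0];g=planar(p,[[12,0,0]],0)[0];print(g)
print(np.round(screw(T,down(g[0],g[1],100,p[2]),4),4))
```

```text
[ 454.125 -334.727    1.106] [[-0.2, 0.2], [0.5, -0.1], [-0.8, -0.6], [0.5, 0.6]]
[ 459.50337526 -323.9997963     0.        ]
[-0.0151 -0.0013  0.013   0.0001 -0.0001  0.0278]
```

```bash
python3 -m crank '[[-0.0151,-0.0013,0.013,0,0,0.0278],[-0.0151,-0.0013,0.013,0,0,0.0278],[-0.0151,-0.0013,0.013,0,0,0.0278],[-0.0151,-0.0013,0.013,0,0,0.0278],[0,0,0,0,0,0]]'; python3 -m crank '[[0,0,0.019,0,0,0],[0,0,0.019,0,0,0],[0,0,0.019,0,0,0],[0,0,0.019,0,0,0],[0,0,0,0,0,0]]'
python3 -m crank '[[0,0,0,0,0,0],[0,0,0,0,0,0],[0,0,0,0,0,0],[0,0,0,0,0,0],[0,0,0,0,0,0]]' 0
```

```text
time: 4.55
tool_pos: [457.5, -325.3, 98.3]
tcp_rot: [-3.139, -0.001, 1.103]
contact_force: [-0.2, 0.5, 0.5]
grip_width: 91.7
finger_force: 0.0
time: 5.18
tool_pos: [458.5, -323.9, 22.9]
tcp_rot: [-3.139, -0.001, 1.105]
contact_force: [-0.2, 0.3, 0.1]
grip_width: 92.3
finger_force: 0.0
time: 5.8
tool_pos: [459.0, -324.7, 23.9]
tcp_rot: [3.141, -0.0, 1.105]
contact_force: [-0.9, 0.4, 1.0]
grip_width: 46.1
finger_force: 0.0
```

```bash
python3 -m crank '[[0,0,0,0,0,0],[0,0,0,0,0,0],[0,0,0,0,0,0],[0,0,0,0,0,0],[0,0,0,0,0,0]]' 0;python3 -m crank '[[0,0,-0.01,0,0,0],[0,0,-0.02,0,0,0],[0,0,-0.04,0,0,0],[0,0,-0.05,0,0,0],[0,0,-0.05,0,0,0]]' ; python3 -m crank '[[0,0,-0.02,0,0,0],[0,0,-0.01,0,0,0],[0,0,0,0,0,0],[0,0,0,0,0,0]]'
python3 - <<'E'
from h import *
from plant import bot
o=bot.get_obs();c=bot.capture("wrist");pickle.dump((o,c),open("w4.pkl","wb"))
T=toolT(o)
print(o["contact_force"],o["moment"])
# cover expected in hand: cover x offset -12, z 43-> tool z -19
t=planar([0,0,0],[[68,48,8],[-30,-53,8],[85,65,8],[85,-65,8]],0);P=np.c_[t[:,0]-12,-t[:,1],-(t[:,2]-43)-19]
print(np.round(proj(c,(T[:3,:3]@P.T).T+T[:3,3],T),1))
cv2.imwrite("pics/w4.png",cv2.resize(c["color"][100:340,200:520],None,fx=2.5,fy=2.5,interpolation=cv2.INTER_CUBIC))
b=[600.2,18.7,1.504];g=planar(b,[[12,0,0]],0)[0];print(g)
E
```

```text
time: 6.42
tool_pos: [458.9, -324.7, 23.8]
tcp_rot: [3.142, -0.0, 1.105]
contact_force: [0.4, 0.4, 0.6]
grip_width: 1.1
finger_force: 0.0
time: 7.05
tool_pos: [458.8, -324.5, 196.1]
tcp_rot: [3.141, 0.0, 1.105]
contact_force: [0.4, 0.0, -0.9]
grip_width: 0.6
finger_force: 0.0
time: 7.55
tool_pos: [458.5, -324.3, 222.6]
tcp_rot: [-3.139, -0.001, 1.105]
contact_force: [-1.3, -0.3, 0.1]
grip_width: 0.5
finger_force: 0.0
[-1.25235272 -0.26570977  0.11793035] [-0.16280553  0.07981678  0.02050256]
[[240.5 176.4]
 [396.1 320.1]
 [210.  147.3]
 [428.8 147.5]]
[601.00096     30.67323946   0.        ]
```

View pics/w4.png

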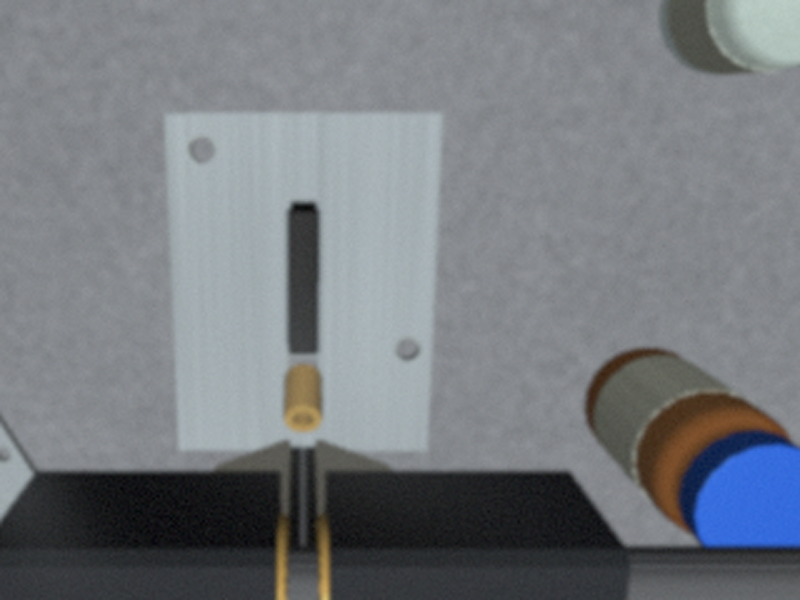

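The grip missed: the plate lies on the table, the fingers are shut on nothing. The fully visible plate has hole0 (280.4,159.6), hole1 (362.8,239.2) and corners (266,145), (377,145), (271,280), (371,280). I'll refit.

Run:
```python
from h import *
o,c=pickle.load(open("w4.pkl","rb"));T=toolT(o);print(o["tool_pos"],o["tcp_rot"])
L=[[68,48,8],[-30,-53,8],[85,65,8],[85,-65,8],[-85,65,8],[-85,-65,8],[-57.7,0,35.2]];px=np.array([[280.4,159.6],[362.8,239.2],[266,145.2],[377.2,144.8],[271.2,280.4],[371.2,280],[320.8,266.4]])
r=fit([(c,T,L,px)],0,[455,-333,1.1]);print(np.round(r[0],3),np.round(r[1],1).tolist())
g=lambda p:np.concatenate([(proj(c,planar(p,L,p[3]),T)-px).ravel()])
q=least_squares(g,list(r[0])+[0]);print(np.round(q.x,3),np.round(q.fun,1))
# bar top ends
print(proj(c,planar(r[0],[[45,0,50],[-21,0,50]],0),T))
o,d=pickle.load(open("cap0.pkl","rb"))
```

```text
[ 458.47207873 -324.26506647  222.55262704] [-3.13939273e+00 -7.44439159e-04  1.10506225e+00]
[ 454.289 -335.017    1.105] [[0.2, 0.1], [0.3, 0.3], [-0.5, -0.5], [-0.2, -0.1], [0.3, -0.6], [-0.4, -0.1], [0.3, 1.4]]
[ 454.266 -335.08     1.105   -0.751] [ 0.2  0.1  0.3  0.2 -0.4 -0.5 -0.3 -0.   0.4 -0.8 -0.5 -0.3  0.3  1.2]
[[321.21250281 183.51671732]
 [321.15823301 242.16314369]]
```

Run:
```python
from h import *
from plant import bot
ims=[]
for n in("scene","side"):
    o=bot.get_obs();c=bot.capture(n);T=toolT(o);im=c["color"].copy()
    u=proj(c,[T[:3,3]])[0];print(n,u,o["tool_pos"])
    x,y=(int(u[0])-50,int(u[1])-95)
    k=cv2.resize(im[y:y+150,x:x+100],None,fx=4,fy=4,interpolation=cv2.INTER_CUBIC)
    for z,col in((0,(0,0,255)),(-19,(0,255,0)),(-66,(255,0,0))):
        w=proj(c,[(T@[0,0,z,1])[:3]])[0];cv2.circle(k,tuple(int(v) for v in (w-[x,y])*4),3,col,-1)
    ims.append(k)
    pickle.dump(c,open(n+"5.pkl","wb"))
cv2.imwrite("pics/tcp.png",np.hstack(ims))
```

```text
scene [210.16742232 168.588185  ] [ 458.48874692 -324.26602159  222.49323425]
side [337.62845925 245.69544545] [ 458.54127263 -324.32477808  222.57879593]
```

View pics/tcp.png

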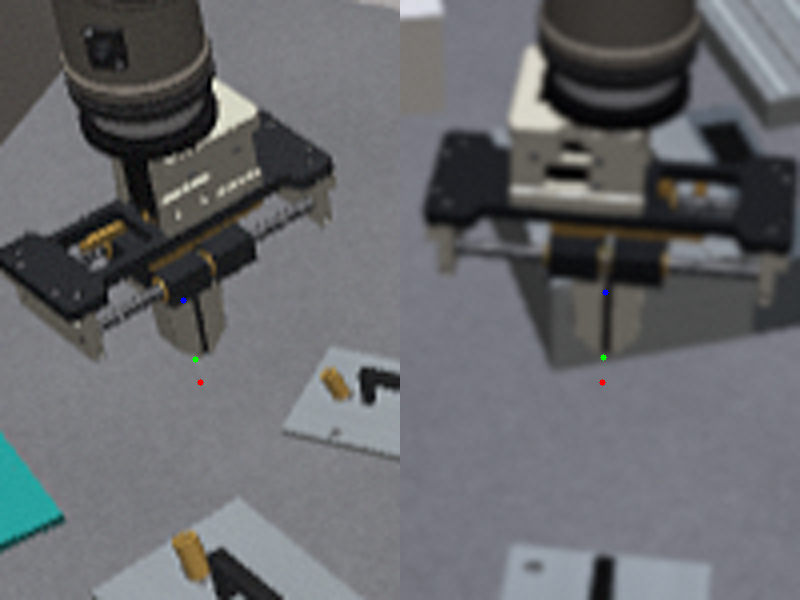

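The picture shows the shut fingertips level with the green dot, about 25 mm short of the reported TCP (red). So the fingers closed above the bar. I'll open, go deeper and find the true tip height by a guarded touch on the plate.

```bash
python3 -m crank '[[0,0,0.02,0,0,0],[0,0,0.04,0,0,0],[0,0,0.05,0,0,0],[0,0,0.03,0,0,0],[0,0,0,0,0,0]]' 100; python3 -m crank '[[0,0,0,0,0,0],[0,0,0,0,0,0],[0,0,0,0,0,0],[0,0,0,0,0,0]]'; python3 -m crank '[[0,0,0.02,0,0,0],[0,0,0.03,0,0,0],[0,0,0.02,0,0,0],[0,0,0,0,0,0]]'; python3 -m crank '[[0,0,0.004,0,0,0],[0,0,0,0,0,0]]' | grep -E 'pos|contact'
```

```text
time: 8.32
tool_pos: [457.5, -323.3, 81.3]
tcp_rot: [-3.136, -0.002, 1.105]
contact_force: [-0.6, -0.2, 0.5]
grip_width: 46.0
finger_force: 0.0
time: 8.82
tool_pos: [459.1, -324.8, 84.4]
tcp_rot: [3.141, 0.0, 1.105]
contact_force: [0.3, -0.2, 0.0]
grip_width: 85.4
finger_force: 0.0
time: 9.32
tool_pos: [458.1, -323.9, 12.7]
tcp_rot: [-3.139, -0.001, 1.105]
contact_force: [0.1, 0.1, 0.8]
grip_width: 92.0
finger_force: 0.0
tool_pos: [459.3, -324.9, 10.5]
contact_force: [-0.2, 0.7, -0.3]
```

```bash
g(){ grep -E 'pos|contact'|cut -c1-60|tr '\n' ' ';echo; }
python3 -m crank '[[0,0,0.004,0,0,0],[0,0,0,0,0,0]]'|g; python3 -m crank '[[0,0,0.004,0,0,0],[0,0,0,0,0,0]]'|g; python3 -m crank '[[0,0,0.003,0,0,0],[0,0,0,0,0,0]]'|g;  python3 -m crank '[[0,0,0.003,0,0,0],[0,0,0,0,0,0]]'|g
```

```text
tool_pos: [458.9, -324.6, 5.8] contact_force: [-0.5, -0.9, -0.2] 
tool_pos: [458.7, -324.5, 1.4] contact_force: [-0.5, -0.3, 0.5] 
tool_pos: [458.8, -324.5, -1.5] contact_force: [0.2, 0.4, 0.5] 
tool_pos: [458.8, -324.5, -4.5] contact_force: [-1.2, -0.0, 0.1]
```

```bash
g(){ grep -E 'pos|contact'|cut -c1-60|tr '\n' ' ';echo; }
for i in 1; do python3 -m crank '[[0,0,0.003,0,0,0],[0,0,0,0,0,0]]'|g; python3 -m crank '[[0,0,0.003,0,0,0],[0,0,0,0,0,0]]'|g; python3 -m crank '[[0,0,0.002,0,0,0],[0,0,0,0,0,0]]'|g;  python3 -m crank '[[0,0,0.002,0,0,0],[0,0,0,0,0,0]]'|g; done
```

```text
tool_pos: [458.8, -324.5, -7.5] contact_force: [-0.5, 0.1, 1.0] 
tool_pos: [458.8, -324.5, -10.5] contact_force: [-0.0, -1.2, 1.2] 
tool_pos: [458.8, -324.5, -12.4] contact_force: [-0.1, 0.0, -0.5] 
tool_pos: [458.8, -324.6, -14.4] contact_force: [0.1, 0.0, 0.2]
```

```bash
g(){ grep -E 'pos|contact'|cut -c1-60|tr '\n' ' ';echo; }
python3 -m crank '[[0,0,0.002,0,0,0],[0,0,0,0,0,0]]'|g; python3 -m crank '[[0,0,0.002,0,0,0],[0,0,0,0,0,0]]'|g
```

```text
tool_pos: [458.8, -324.6, -16.4] contact_force: [-0.8, -0.3, 0.4] 
tool_pos: [458.8, -324.6, -18.4] contact_force: [0.5, 0.1, 0.4]
```

```bash
g(){ grep -E 'pos|contact'|cut -c1-60|tr '\n' ' ';echo; }
python3 -m crank '[[0,0,0.0015,0,0,0],[0,0,0,0,0,0]]'|g; python3 -m crank '[[0,0,0.0015,0,0,0],[0,0,0,0,0,0]]'|g
```

```text
tool_pos: [458.9, -324.6, -19.8] contact_force: [-0.0, 0.4, -0.2] 
tool_pos: [458.8, -324.6, -21.4] contact_force: [-1.0, 0.2, -0.5]
```

```bash
g(){ grep -E 'pos|contact'|cut -c1-60|tr '\n' ' ';echo; }
python3 -m crank '[[0,0,0.0015,0,0,0],[0,0,0,0,0,0]]'|g; python3 -m crank '[[0,0,0.0015,0,0,0],[0,0,0,0,0,0]]'|g
```

```text
tool_pos: [458.8, -324.6, -22.9] contact_force: [-0.2, -0.1, -0.6] 
tool_pos: [459.1, -324.7, -23.6] contact_force: [-0.6, 0.7, 4.7]
```

```bash
g(){ grep -E 'pos|contact'|cut -c1-60|tr '\n' ' ';echo; }
python3 -m crank '[[0,0,0.0015,0,0,0],[0,0,0,0,0,0]]'|g; python3 -m crank '[[0,0,0.0015,0,0,0],[0,0,0,0,0,0]]'|g
```

```text
tool_pos: [459.0, -324.8, -23.7] contact_force: [-3.1, 3.7, 17.2] 
tool_pos: [459.1, -324.8, -23.8] contact_force: [-6.9, 5.9, 29.9]
```

Contact at reported z = -23.5, so the tips end 31.5 mm short of the reported TCP. Raising 18 mm and gripping.

```bash
python3 -m crank '[[0,0,-0.009,0,0,0],[0,0,-0.009,0,0,0],[0,0,0,0,0,0],[0,0,0,0,0,0],[0,0,0,0,0,0]]' 0|grep pos;  python3 -m crank '[[0,0,0,0,0,0],[0,0,0,0,0,0],[0,0,0,0,0,0],[0,0,0,0,0,0],[0,0,0,0,0,0]]'; python3 -m crank '[[0,0,-0.01,0,0,0],[0,0,-0.03,0,0,0],[0,0,-0.05,0,0,0],[0,0,-0.05,0,0,0],[0,0,-0.04,0,0,0]]'  >/dev/null; python3 -m crank '[[0,0,-0.02,0,0,0],[0,0,0,0,0,0],[0,0,0,0,0,0],[0,0,0,0,0,0]]'
python3 - <<'E'
from h import *
from plant import bot
o=bot.get_obs();c=bot.capture("wrist");pickle.dump((o,c),open("w6.pkl","wb"));T=toolT(o);print(o["moment"])
t=planar([0,0,0],[[68,48,8],[-30,-53,8],[85,65,8],[85,-65,8],[-85,65,8],[-85,-65,8]],0);P=np.c_[t[:,0]-12,-t[:,1],-(t[:,2]-43)-50.5]
print(np.round(proj(c,(T[:3,:3]@P.T).T+T[:3,3],T),1))
cv2.imwrite("pics/w6.png",cv2.resize(c["color"][60:360,120:520],None,fx=2,fy=2,interpolation=cv2.INTER_CUBIC))
E
```

```text
tool_pos: [458.7, -324.4, -9.7]
time: 14.82
tool_pos: [458.7, -324.5, -9.3]
tcp_rot: [-3.141, -0.0, 1.105]
contact_force: [-2.0, 0.7, 0.2]
grip_width: 13.7
finger_force: 30.0
time: 15.95
tool_pos: [458.3, -324.1, 189.2]
tcp_rot: [-3.139, -0.001, 1.105]
contact_force: [0.2, 0.2, -4.6]
grip_width: 13.6
finger_force: 30.0
[-0.04995385  0.16434552 -0.00077383]
[[226.5 182.3]
 [407.6 347. ]
 [190.  148.2]
 [448.3 148.4]
 [218.9 420.9]
 [419.8 420.8]]
```

View pics/w6.png

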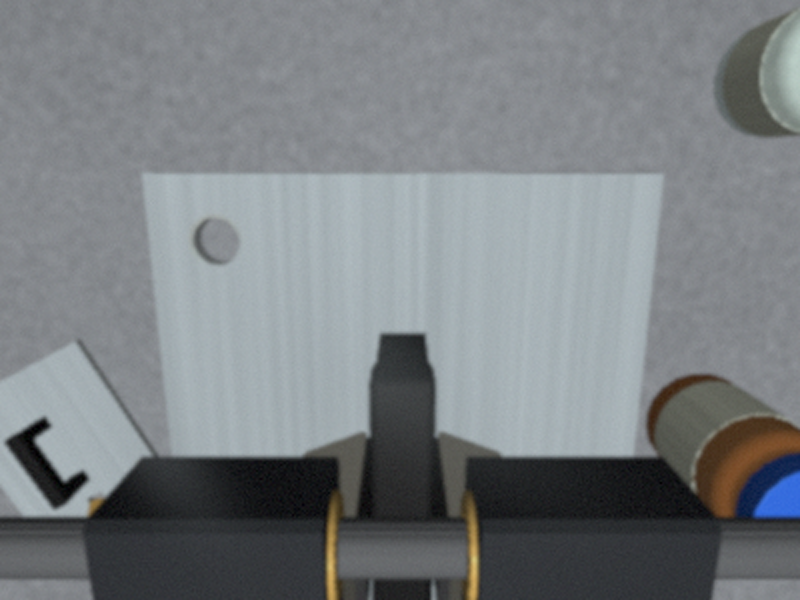

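The plate is held: 30 N grip, hole0 at (228.5,180.5), corners (191.5,146.5) and (451.5,146.5), about 1–2 mm off the ideal. I'll use this in-hand offset to aim.

Run:
```python
from h import *
o,c=pickle.load(open("w6.pkl","rb"));T=toolT(o)
L=np.array([[68,48,8],[85,65,8],[85,-65,8.]]);px=np.array([[228.5,180.5],[191.5,146.5],[451.5,146.5]])
def Tc(p):
    M=np.eye(4);M[:3,:3]=R.from_euler('x',np.pi).as_matrix()@R.from_euler('z',p[2]).as_matrix();M[:3,3]=[p[0],p[1],p[3]];return M
def f(p):
    P=np.c_[L,np.ones(3)]@(T@Tc(p)).T;return (proj(c,P[:,:3],T)-px).ravel()
r=least_squares(f,[-12,0,0,-7.5]);print(np.round(r.x,3),np.round(r.fun,1))
r.x[3]=-7.5;np.save("cov.npy",r.x)
W=np.eye(4);b=[600.2,18.7,1.504];W[:3,:3]=R.from_euler('z',b[2]).as_matrix();W[:3,3]=[b[0],b[1],130]
G=W@np.linalg.inv(Tc(r.x));print(np.round(G,3))
print(np.round(screw(T,G,9),4))
```

```text
[-11.067   1.229   0.     -8.25 ] [-0.2  0.2  0.2 -0.1 -0.  -0. ]
[[ 6.70000e-02  9.98000e-01 -0.00000e+00  5.99716e+02]
 [ 9.98000e-01 -6.70000e-02  0.00000e+00  2.98240e+01]
 [-0.00000e+00 -0.00000e+00 -1.00000e+00  1.22500e+02]
 [ 0.00000e+00  0.00000e+00  0.00000e+00  1.00000e+00]]
[ 0.0424  0.0039  0.0074 -0.0003 -0.0002 -0.0443]
```

```bash
python3 -m crank '[[0.0212,0.002,0.0037,0,0,-0.022],[0.0424,0.0039,0.0074,0,0,-0.0443],[0.0424,0.0039,0.0074,0,0,-0.0443],[0.0424,0.0039,0.0074,0,0,-0.0443],[0.0424,0.0039,0.0074,0,0,-0.0443]]' >/dev/null; python3 -m crank '[[0.0424,0.0039,0.0074,0,0,-0.0443],[0.0424,0.0039,0.0074,0,0,-0.0443],[0.0424,0.0039,0.0074,0,0,-0.0443],[0.0424,0.0039,0.0074,0,0,-0.0443],[0.0212,0.002,0.0037,0,0,-0.022]]'>/dev/null; python3 -m crank '[[0,0,0,0,0,0],[0,0,0,0,0,0],[0,0,0,0,0,0]]'
python3 - <<'E'
from h import *
from plant import bot
o=bot.get_obs();c=bot.capture("wrist");pickle.dump((o,c),open("w7.pkl","wb"));T=toolT(o)
G=down(599.7,29.8,122.5,1.504);print(np.round(screw(T,G,1),4))
b=[600.2,18.7,1.504]
print(np.round(proj(c,planar(b,[[68,48,98],[95,75,80],[95,-75,80],[95,-125,70],[68,48,138]],0),T),1))
cv2.imwrite("pics/w7.png",cv2.resize(c["color"][60:360,120:520],None,fx=2,fy=2,interpolation=cv2.INTER_CUBIC))
E
```

```text
time: 17.62
tool_pos: [600.0, 27.8, 124.4]
tcp_rot: [3.141, 0.0, 1.502]
contact_force: [0.0, -0.5, -4.7]
grip_width: 13.6
finger_force: 30.0
[ 0.002  -0.0004  0.0019  0.0003  0.0002 -0.0021]
[[245.3 169.7]
 [207.9 126.2]
 [433.6 125.9]
 [501.  126.5]
 [228.7 175.8]]
```

View pics/w7.png

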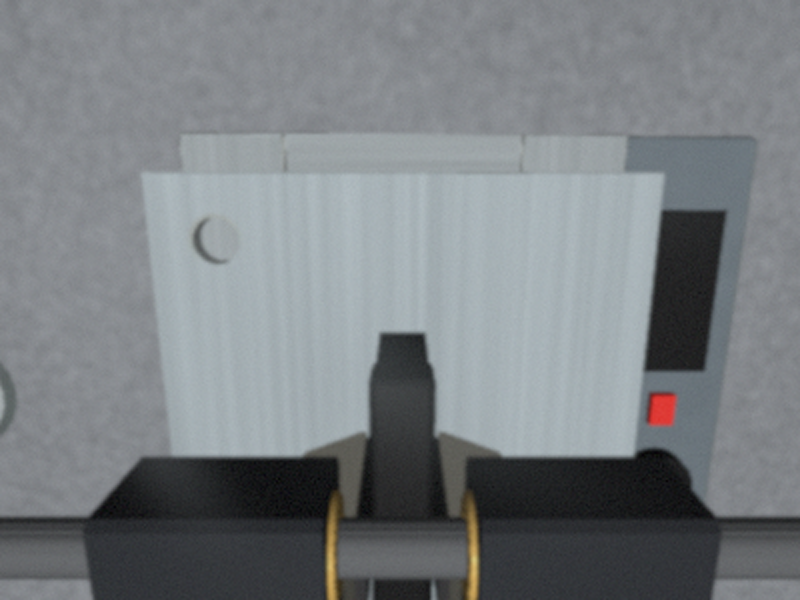

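Bath edges show beyond the plate, parallel to it: corner (210.5,126.5), panel edge (433.5,127.5), all within 1–3 px of prediction. I'll make a small correction and descend under guard.

```bash
g(){ grep -E 'pos|contact'|cut -c1-60|tr '\n' ' ';echo; }
python3 -m crank '[[0.0012,-0.0004,0.009,0,0,-0.002],[0,0,0.012,0,0,0],[0,0,0.008,0,0,0],[0,0,0,0,0,0]]'|g; python3 -m crank '[[0,0,0.004,0,0,0],[0,0,0,0,0,0]]'|g; python3 -m crank '[[0,0,0.003,0,0,0],[0,0,0,0,0,0]]'|g
```

```text
tool_pos: [598.9, 30.3, 94.0] contact_force: [0.3, -0.2, -6.1] 
tool_pos: [599.6, 30.3, 91.1] contact_force: [-0.1, -0.5, -5.6] 
tool_pos: [599.4, 30.2, 88.0] contact_force: [-0.3, -0.3, -5.6]
```

```bash
g(){ grep -E 'pos|contact'|cut -c1-60|tr '\n' ' ';echo; }
python3 -m crank '[[0,0,0.002,0,0,0],[0,0,0,0,0,0]]'|g; python3 -m crank '[[0,0,0.002,0,0,0],[0,0,0,0,0,0]]'|g
```

```text
tool_pos: [599.5, 30.2, 86.1] contact_force: [-0.4, 0.4, -5.3] 
tool_pos: [599.5, 30.2, 84.0] contact_force: [0.7, -0.4, -5.1]
```

```bash
g(){ grep -E 'pos|contact'|cut -c1-60|tr '\n' ' ';echo; }
python3 -m crank '[[0,0,0.002,0,0,0],[0,0,0,0,0,0]]'|g
```

```text
tool_pos: [599.5, 30.2, 82.0] contact_force: [0.9, 0.0, -4.6]
```

```bash
g(){ grep -E 'pos|contact'|cut -c1-60|tr '\n' ' ';echo; }
python3 -m crank '[[0,0,0.003,0,0,0],[0,0,0,0,0,0]]'|g; python3 -m crank '[[0,0,0.003,0,0,0],[0,0,0,0,0,0]]'|g; python3 -m crank '[[0,0,0.002,0,0,0],[0,0,0,0,0,0]]'|g
```

```text
tool_pos: [599.5, 30.2, 78.9] contact_force: [0.4, -0.1, -4.4] 
tool_pos: [599.5, 30.2, 75.9] contact_force: [0.1, 0.6, -5.1] 
tool_pos: [599.5, 30.2, 74.0] contact_force: [0.4, 0.4, -5.3]
```

```bash
g(){ grep -E 'pos|contact'|cut -c1-60|tr '\n' ' ';echo; }
python3 -m crank '[[0,0,0.0015,0,0,0],[0,0,0,0,0,0]]'|g; python3 -m crank '[[0,0,0.0015,0,0,0],[0,0,0,0,0,0]]'|g
```

```text
tool_pos: [599.5, 30.2, 72.6] contact_force: [-0.8, -0.6, -4.9] 
tool_pos: [599.6, 30.2, 71.2] contact_force: [0.3, 1.0, -4.6]
```

```bash
g(){ grep -E 'pos|contact'|cut -c1-60|tr '\n' ' ';echo; }
python3 -m crank '[[0,0,0.0012,0,0,0],[0,0,0,0,0,0]]'|g
```

```text
tool_pos: [599.8, 30.2, 70.7] contact_force: [-1.9, 0.8, 2.0]
```

```bash
g(){ grep -E 'pos|contact'|cut -c1-60|tr '\n' ' ';echo; }
python3 -m crank '[[0,0,0.0008,0,0,0],[0,0,0,0,0,0]]'|g
```

```text
tool_pos: [599.8, 30.2, 70.7] contact_force: [-3.8, 1.4, 7.8]
```

Flush: contact at 70.7, as predicted from the grasp height (80 − 9.3). Releasing, lifting, and moving to look at the probe. My picture views are used up, so from here I'll measure by image code.

```bash
python3 -c "
from plant import bot;import pickle;o=bot.get_obs();pickle.dump(o,open('place.pkl','wb'));print(o['tool_pos'],o['tcp_rot'],o['time'])"
python3 -m crank '[[0,0,0,0,0,0],[0,0,0,0,0,0],[0,0,0,0,0,0],[0,0,0,0,0,0],[0,0,0,0,0,0]]' 70; python3 -m crank '[[0,0,-0.01,0,0,0],[0,0,-0.03,0,0,0],[0,0,-0.05,0,0,0],[0,0,-0.05,0,0,0],[0,0,-0.02,0,0,0]]'
python3 - <<'E'
from h import *
from plant import bot
o=bot.get_obs();c=bot.capture("wrist");pickle.dump((o,c),open("w8.pkl","wb"));T=toolT(o)
print(np.round(screw(T,down(546,231,235,2.0),6),4))
E
```

```text
[599.8287471   30.2429038   70.66925039] [3.14031333e+00 1.48080736e-05 1.50564962e+00] 21.175
time: 21.8
tool_pos: [599.6, 30.2, 69.1]
tcp_rot: [-3.142, -0.0, 1.505]
contact_force: [-0.3, 1.2, -0.2]
grip_width: 59.2
finger_force: 0.0
time: 22.42
tool_pos: [600.9, 30.2, 233.8]
tcp_rot: [3.135, -0.0, 1.506]
contact_force: [-0.4, -0.3, -1.5]
grip_width: 64.0
finger_force: 0.0
[ 0.0348 -0.0044 -0.0002  0.0011  0.0003 -0.0824]
```

```bash
python3 -m crank '[[0.0174,-0.0022,0,0,0,-0.04],[0.0348,-0.0044,0,0,0,-0.0824],[0.0348,-0.0044,0,0,0,-0.0824],[0.0348,-0.0044,0,0,0,-0.0824],[0.0348,-0.0044,0,0,0,-0.0824]]'>/dev/null; python3 -m crank '[[0.0348,-0.0044,0,0,0,-0.0824],[0.0174,-0.0022,0,0,0,-0.04],[0,0,0,0,0,0],[0,0,0,0,0,0]]'|head -3
python3 - <<'E'
from h import *
from plant import bot
o=bot.get_obs();c=bot.capture("wrist");pickle.dump((o,c),open("w9.pkl","wb"));T=toolT(o);im=c["color"];cv2.imwrite("pics/w9.png",im)
print("pred",proj(c,[[512,304,140],[512,304,95]],T))
h=cv2.cvtColor(im,cv2.COLOR_BGR2HSV)
m=((h[...,0]>100)&(h[...,0]<130)&(h[...,1]>110)&(h[...,2]>40)).astype(np.uint8)
n,l,s,ct=cv2.connectedComponentsWithStats(m)
for i in range(1,n):
    if s[i,4]>60: 
        k=np.argwhere(l==i)[:,::-1].astype(np.float32);vals=h[...,2][l==i];print(s[i],ct[i],cv2.minAreaRect(k),np.percentile(vals,[5,50,95]))
w=((h[...,1]<40)&(h[...,2]>185)).astype(np.uint8);n,l,s,ct=cv2.connectedComponentsWithStats(w)
for i in range(1,n):
    if s[i,4]>400:
        k=np.argwhere(l==i)[:,::-1].astype(np.float32);print("white",s[i],ct[i],cv2.minAreaRect(k), cv2.approxPolyDP(cv2.convexHull(k.astype(np.int32)),6,True).reshape(-1,2).tolist())
E
```

```text
time: 23.6
tool_pos: [544.6, 230.3, 228.9]
tcp_rot: [-3.141, 0.0, 1.996]
pred [[321.38941467 135.53555364]
 [321.32991448 136.47631548]]
[310 123  25  25 285] [322.11929825 135.26666667] ((322.08538818359375, 135.2317352294922), (18.89702606201172, 18.89702606201172), 51.34019470214844) [171.4 225.  229. ]
[ 481  193   65   58 2924] [513.2380301  220.47674419] ((513.0, 221.5), (57.0, 64.0), 90.0) [ 73. 221. 223.]
white [ 267   76  112  117 6522] [321.79546151 134.43590923] ((321.37872314453125, 133.94180297851562), (84.58332824707031, 85.35729217529297), 35.09581756591797) [[378, 125], [332, 192], [267, 147], [311, 76]]
white [548 205  65  89 504] [580.28373016 248.34920635] ((579.8184814453125, 248.87130737304688), (4.894397735595703, 107.6470718383789), 35.34010696411133) [[611, 205], [549, 293]]
white [614 254  26  38 579] [630.51122625 273.80483592] ((633.0524291992188, 271.02294921875), (26.912120819091797, 33.55426025390625), 23.629375457763672) [[639, 291], [614, 281], [634, 254]]
```

Run:
```python
from h import *
o,c=pickle.load(open("w9.pkl","rb"));T=toolT(o)
r=least_squares(lambda p:(proj(c,[[p[0],p[1],140]],T)-[[322.1,135.3]]).ravel(),[512,304]);print(r.x)
# rough stop at z 110+..; yaw 2.67
print(np.round(screw(T,down(r.x[0],r.x[1],150,2.67),6),4))
r=least_squares(lambda p:(proj(c,[[p[0],p[1],95]],T)-[[321.6,134.2]]).ravel(),[512,304]);print("holder",r.x)
```

```text
[512.44141374 304.39702661]
[ 1.310e-02  4.000e-03  1.310e-02 -1.000e-04  0.000e+00 -1.123e-01]
holder [511.39569893 305.9328686 ]
```

```bash
python3 -m crank '[[0.0131,0.004,0.0131,0,0,-0.1123],[0.0131,0.004,0.0131,0,0,-0.1123],[0.0131,0.004,0.0131,0,0,-0.1123],[0.0131,0.004,0.0131,0,0,-0.1123],[0.0131,0.004,0.0131,0,0,-0.1123]]' >/dev/null; python3 -m crank '[[0.0131,0.004,0.0131,0,0,-0.1123],[0,0,0,0,0,0],[0,0,0,0,0,0],[0,0,0,0,0,0]]'|head -3
python3 - <<'E'
from h import *
from plant import bot
o=bot.get_obs();T=toolT(o);print(np.round(screw(T,down(511.8,304.1,71.5,2.67),1),4))
E
```

```text
time: 24.78
tool_pos: [513.0, 304.5, 151.3]
tcp_rot: [3.141, 0.001, 2.669]
[ 0.0009 -0.001   0.0798  0.0011  0.001  -0.001 ]
```

```bash
python3 -m crank '[[0.001,-0.001,0.02,0,0,0],[0,0,0.03,0,0,0],[0,0,0.02,0,0,0],[0,0,0.009,0,0,0],[0,0,0,0,0,0]]'; python3 -m crank '[[0,0,0,0,0,0],[0,0,0,0,0,0],[0,0,0,0,0,0],[0,0,0,0,0,0],[0,0,0,0,0,0]]' 0 >/dev/null;python3 -m crank '[[0,0,0,0,0,0],[0,0,0,0,0,0],[0,0,0,0,0,0]]'
```

```text
time: 25.4
tool_pos: [510.9, 304.4, 71.7]
tcp_rot: [-3.141, -0.0, 2.671]
contact_force: [-0.1, 0.5, 0.3]
grip_width: 63.9
finger_force: 0.0
time: 26.4
tool_pos: [510.7, 304.7, 71.6]
tcp_rot: [3.141, -0.0, 2.671]
contact_force: [0.2, 0.7, -0.0]
grip_width: 16.0
finger_force: 30.0
```

```bash
python3 -m crank '[[0,0,-0.01,0,0,0],[0,0,-0.02,0,0,0],[0,0,-0.04,0,0,0],[0,0,-0.05,0,0,0],[0,0,-0.04,0,0,0]]' |grep -E 'pos|contact|width'
cat > pre.py <<'E'
from h import *
# cover pose (world) from the placing; lift s = tip distance above mouth along the axis, px = rod x offset in tool
po=pickle.load(open("place.pkl","rb"));xo=-11.07
a=po["tcp_rot"][2];C=np.eye(4);C[:3,:3]=R.from_euler('z',a).as_matrix();C[:3,3]=[*po["tool_pos"][:2],80];C=C@np.array([[1,0,0,xo],[0,1,0,0],[0,0,1,0],[0,0,0,1.]])
s25,c25=np.sin(np.radians(25)),np.cos(np.radians(25))
mouth=(C@[-57.7,0,35.2,1])[:3];ax=C[:3,:3]@[-s25,0,c25]
Rt=C[:3,:3]@np.array([[c25,0,s25],[0,-1,0],[s25,0,-c25]])
def pose(s,px=0,tipz=66.5):
    G=np.eye(4);G[:3,:3]=Rt;G[:3,3]=mouth+ax*s-Rt@[px,0,tipz];return G
E
python3 - <<'E'
from pre import *
from plant import bot
print(C[:3,3],mouth,ax)
o=bot.get_obs();c=bot.capture("wrist");pickle.dump((o,c),open("w10.pkl","wb"));T=toolT(o);im=c["color"]
print(np.round(proj(c,[(T@[0,0,z,1])[:3] for z in(-23.5,0,30,66.5)],T),1))
G=pose(40);print(np.round(G[:3,3],1),np.round(screw(T,G,10),4))
g=cv2.cvtColor(im,cv2.COLOR_BGR2GRAY);print(g[226:286:3,304:340:2])
E
```

```text
tool_pos: [510.8, 304.6, 234.4]
contact_force: [0.4, -0.2, -1.3]
grip_width: 15.5
[599.10808308  19.19638655  80.        ] [595.3517765  -38.38121466 115.2       ] [-0.02751272 -0.42172176  0.90630779]
[[321.  287.4]
 [321.  271.3]
 [321.  255.3]
 [321.  240.5]]
[592.4 -83.3 211.7] [-0.039  -0.0153 -0.0061 -0.0252  0.0386  0.1147]
[[226 228 228 229 231 229 228 202 161 161 191 227 231 230 229 231 230 231]
 [227 228 229 229 229 228 228 229 229 230 230 231 229 230 229 229 229 229]
 [229 227 228 227 229 228 227 228 230 229 229 229 229 229 229 231 230 230]
 [226 228 228 227 228 227 228 227 229 230 229 228 229 230 229 230 230 230]
 [226 226 227 229 228 227 228 225 218 222 227 229 229 230 228 229 230 229]
 [226 226 227 227 226 228 204 130  97  94 140 221 228 229 230 228 229 228]
 [226 225 226 225 227 227 169  96  94  93  95 183 226 229 228 228 229 229]
 [226 228 225 227 228 224 152  92  94  94  94 176 228 229 227 228 229 228]
 [227 225 227 226 227 224 148  93  93  97  96 160 227 227 227 228 229 229]
 [227 227 225 226 226 219 131  92  96  97  93 157 226 227 227 226 223 212]
 [227 225 226 226 226 218 122  95  94  97  96 137 199 184 167 153 143 137]
 [225 224 227 226 225 211 116  96  94  97  91 106 139 143 145 142 148 143]
 [221 210 193 172 158 140  95  91  90  96  91 104 144 141 136 139 143 138]
 [145 141 143 146 142 130  94  88  94  94  90  99 136 141 139 141 142 140]
 [144 146 144 142 143 126  87  90  93  93  93  95 133 139 142 139 138 144]
 [147 145 146 143 142 121  86  85  89  93  89  91 128 139 138 139 137 139]
 [139 140 142 143 145 116  86  86  86  88  87  91 126 137 139 141 142 144]
 [123 114  96  94  91  79  67  70  69  72  70  71  90  91  96  99 127 131]
 [ 51  62  56  55  57  56  53  59  61  54  62  59  58  61  60  61  67  57]
 [ 41  49  50  51  53  53  55  58  54  53  58  57  57  60  56  59  52  46]]
```

Run:
```python
from pre import *
from plant import bot
o=bot.get_obs();T=toolT(o);G=pose(40,-0.5)
r=np.round(screw(T,G,12),4);print(r)
M=np.eye(4);M[:3,:3]=R.from_rotvec(r[3:]).as_matrix();M[:3,3]=r[:3]*1000
for i in range(12):
    T=T@M
    if i%2: print(np.round(T[:3,3]),np.round((T@[0,0,66.5,1])[:3]))
```

```text
[-0.0326 -0.0126 -0.0047 -0.0202  0.0322  0.0957]
[557. 251. 248.] [555. 256. 182.]
[590. 189. 251.] [587. 199. 186.]
[611. 122. 249.] [608. 137. 184.]
[618.  52. 241.] [616.  72. 177.]
[612. -17. 228.] [612.   7. 166.]
[593. -82. 212.] [595. -54. 152.]
```

Clear all along (handle top at 130).

```bash
python3 -m crank '[[-0.0163,-0.0063,-0.0023,-0.0101,0.0161,0.0478],[-0.0326,-0.0126,-0.0047,-0.0202,0.0322,0.0957],[-0.0326,-0.0126,-0.0047,-0.0202,0.0322,0.0957],[-0.0326,-0.0126,-0.0047,-0.0202,0.0322,0.0957],[-0.0326,-0.0126,-0.0047,-0.0202,0.0322,0.0957]]' >/dev/null; python3 -m crank '[[-0.0326,-0.0126,-0.0047,-0.0202,0.0322,0.0957],[-0.0326,-0.0126,-0.0047,-0.0202,0.0322,0.0957],[-0.0326,-0.0126,-0.0047,-0.0202,0.0322,0.0957],[-0.0326,-0.0126,-0.0047,-0.0202,0.0322,0.0957],[-0.0326,-0.0126,-0.0047,-0.0202,0.0322,0.0957]]'>/dev/null;  python3 -m crank '[[-0.0326,-0.0126,-0.0047,-0.0202,0.0322,0.0957],[-0.0326,-0.0126,-0.0047,-0.0202,0.0322,0.0957],[-0.0163,-0.0063,-0.0023,-0.0101,0.0161,0.0478],[0,0,0,0,0,0],[0,0,0,0,0,0]]'
cat > look.py <<'E'
from pre import *
from plant import bot
import sys
o=bot.get_obs();c=bot.capture("wrist");pickle.dump((o,c),open(sys.argv[1]+".pkl","wb"));T=toolT(o)
print("pos",np.round(o["tool_pos"],1),"d20",np.round(screw(T,pose(float(sys.argv[2]),-0.5),1),4))
h=cv2.cvtColor(c["color"],cv2.COLOR_BGR2HSV);m=((h[...,0]>10)&(h[...,0]<32)&(h[...,1]>80)&(h[...,2]>60)).astype(np.uint8);m[280:]=0
n,l,s,ct=cv2.connectedComponentsWithStats(m)
for i in range(1,n):
    if s[i,4]>15 and 250<ct[i,0]<400: print("brass",s[i],ct[i])
print("tip pred",proj(c,[(T@[-.5,0,66.5,1])[:3]],T),"mouth",proj(c,[mouth],T),"base",proj(c,[mouth-ax*30],T))
g=cv2.cvtColor(c["color"],cv2.COLOR_BGR2GRAY);print(g[196:280:3,296:348:2]); print((h[...,1]*m)[196:280:3,296:348:2])
E
python3 look.py w11 20
```

```text
time: 28.95
tool_pos: [590.2, -82.2, 204.5]
tcp_rot: [-3.132, -0.431, 1.505]
contact_force: [-0.3, 0.1, -0.2]
grip_width: 15.9
finger_force: 30.0
pos [590.2 -82.2 204.5] d20 [ 0.0028  0.0024  0.013  -0.0088  0.0055 -0.0011]
brass [372   0  27   9 116] [385.38793103   3.62931034]
brass [275 106   8  11  65] [278.12307692 111.24615385]
brass [374 201   9  10  72] [378.18055556 205.34722222]
brass [315 211  19  26 384] [324.09635417 223.63541667]
tip pred [[319.96700643 241.13185549]] mouth [[323.58460976 227.11250117]] base [[323.60034477 219.48713252]]
[[174 174 170 168 172 175 174 176 175 176 177 166 156 159 158 162 158 163
  172 172 178 178 173 176 175 174]
 [171 171 171 166 171 174 173 177 174 173 178 176 173 175 177 178 176 175
  171 171 178 177 173 174 176 175]
 [174 170 170 168 170 175 174 176 178 175 176 177 175 177 177 177 176 175
  170 172 179 176 175 173 177 175]
 [175 174 173 167 171 173 176 176 175 175 176 179 175 175 177 177 179 175
  172 170 178 177 174 172 176 175]
 [176 173 170 172 174 175 176 174 172 175 176 174 172 174 173 177 176 173
  173 171 177 177 175 174 177 17
[... 4863 characters left out ...]
 0   0   0
    0   0   0   0   0   0   0   0]
 [  0   0   0   0   0   0   0   0   0   0   0   0   0   0   0   0   0   0
    0   0   0   0   0   0   0   0]
 [  0   0   0   0   0   0   0   0   0   0   0   0   0   0   0   0   0   0
    0   0   0   0   0   0   0   0]
 [  0   0   0   0   0   0   0   0   0   0   0   0   0   0   0   0   0   0
    0   0   0   0   0   0   0   0]
 [  0   0   0   0   0   0   0   0   0   0   0   0   0   0   0   0   0   0
    0   0   0   0   0   0   0   0]
 [  0   0   0   0   0   0   0   0   0   0   0   0   0   0   0   0   0   0
    0   0   0   0   0   0   0   0]
 [  0   0   0   0   0   0   0   0   0   0   0   0   0   0   0   0   0   0
    0   0   0   0   0   0   0   0]]
```

The bore is seen centred at (324.3,227.5), predicted (323.6,227.1), and the rod tip at about (321,240). The geometry agrees, so I'll apply the correction and look once more.

```bash
sed -i '$d' look.py
cat >> look.py <<'E'
g=cv2.cvtColor(c["color"],cv2.COLOR_BGR2GRAY);np.set_printoptions(linewidth=200);print(g[214:262:2,308:340:2]);print(c["tool_from_camera"].round(3).tolist())
E
python3 -m crank '[[0.0014,0.0012,0.0065,-0.0044,0.0027,-0.0005],[0.0014,0.0012,0.0065,-0.0044,0.0027,-0.0005],[0,0,0,0,0,0],[0,0,0,0,0,0]]'|grep contact; python3 look.py w12 20
```

```text
contact_force: [0.3, -2.0, -0.9]
pos [592.6 -75.5 193.2] d20 [ 0.0013  0.0003 -0.0001 -0.0004  0.     -0.0024]
brass [373   0  25   9 102] [385.32352941   3.52941176]
brass [269 108   9  11  76] [272.96052632 113.07894737]
brass [373 205   9  11  76] [377.05263158 210.02631579]
brass [311 216  21  26 395] [320.9721519  228.46835443]
tip pred [[319.96895739 241.13412945]] mouth [[320.44202984 233.1291343 ]] base [[320.4770822  224.83263508]]
[[173 176 168 147 142 142 142 141 143 142 146 169 171 179 176 174]
 [176 172 164 118 103 103  98  96 100 102 128 166 170 180 177 174]
 [176 176 163 126 110 113 111 110 104 107 132 166 173 179 173 171]
 [176 175 156 112 107 108 109 110 106 104 107 155 173 178 177 173]
 [175 173 129 105 108 110 113 114 109 103  93 129 168 177 175 172]
 [174 169 121 106 128 139 148 144 134 120  96 112 165 176 175 173]
 [174 161 112 132 148 155 154 150 152 152 124 100 154 177 172 173]
 [174 155 133 149 154 151 154 152 153 156 151 122 151 179 175 174]
 [173 152 144 154 132 113 139 140 127 139 152 140 152 177 178 171]
 [172 149 151 151 112 101 110 110 102 111 150 145 15
[... 367 characters left out ...]
 136 111 117 114 106 145 172 171 170 175 174 173]
 [174 173 173 172 129 111 120 115 104 138 171 170 170 174 174 172]
 [173 171 172 170 124 112 116 116 109 134 170 172 168 176 174 172]
 [172 173 172 166 123 114 120 118 103 126 169 169 169 175 173 170]
 [174 168 171 164 122 110 116 115 107 125 169 170 174 172 172 169]
 [172 172 176 167 117 113 119 113 107 125 167 170 170 173 172 170]
 [173 173 173 168 117 114 119 118 106 117 163 171 170 172 172 169]
 [174 172 171 164 114 114 118 117 107 118 167 172 168 172 174 168]
 [172 172 172 161 115 117 117 117 104 115 168 169 169 171 175 170]]
[[0.001, 0.959, 0.282, 75.419], [1.0, -0.001, -0.0, 0.524], [-0.0, 0.282, -0.959, -189.62], [0.0, 0.0, 0.0, 1.0]]
```

```bash
g(){ grep -E 'pos|contact'|cut -c1-60|tr '\n' ' ';echo; }
python3 -m crank '[[0.0016,0.0002,0.008,0,0,-0.002],[0,0,0.008,0,0,0],[0,0,0,0,0,0],[0,0,0,0,0,0]]'|g
python3 - <<'E'
from pre import *
from plant import bot
o=bot.get_obs();print(np.round(screw(toolT(o),pose(4,-0.8),1),4))
E
python3 -m crank '[[0,0,0.003,0,0,0],[0,0,0,0,0,0]]'|g;python3 -m crank '[[0,0,0.003,0,0,0],[0,0,0,0,0,0]]'|g
```

```text
tool_pos: [593.3, -67.4, 179.4] contact_force: [0.3, 0.1, -0.9] 
[ 0.0001  0.0001 -0.     -0.0002 -0.     -0.0006]
tool_pos: [593.3, -66.1, 176.5] contact_force: [-0.1, -0.2, -1.3] 
tool_pos: [593.3, -64.8, 173.7] contact_force: [0.3, -0.3, -0.6]
```

```bash
g(){ grep -E 'pos|contact'|cut -c1-60|tr '\n' ' ';echo; }
python3 -m crank '[[0,0,0.003,0,0,0],[0,0,0,0,0,0]]'|g;python3 -m crank '[[0,0,0.003,0,0,0],[0,0,0,0,0,0]]'|g
```

```text
tool_pos: [593.4, -63.5, 171.0] contact_force: [-0.4, 0.0, -1.1] 
tool_pos: [593.5, -62.2, 168.3] contact_force: [0.5, -0.0, -1.2]
```

```bash
g(){ grep -E 'pos|contact'|cut -c1-60|tr '\n' ' ';echo; }
python3 -m crank '[[0,0,0.004,0,0,0],[0,0,0.004,0,0,0],[0,0,0,0,0,0]]'|g
```

```text
tool_pos: [593.6, -58.7, 160.8] contact_force: [-0.4, -0.6, -0.6]
```

```bash
g(){ grep -E 'pos|contact'|cut -c1-60|tr '\n' ' ';echo; }
python3 -m crank '[[0,0,0.007,0,0,0],[0,0,0.008,0,0,0],[0,0,0,0,0,0]]'|g;python3 -m crank '[[0,0,0.007,0,0,0],[0,0,0.008,0,0,0],[0,0,0,0,0,0]]'|g
```

```text
tool_pos: [593.8, -52.1, 146.8] contact_force: [0.2, 0.5, -0.4] 
tool_pos: [594.2, -45.8, 133.3] contact_force: [-0.3, -0.4, -0.3]
```

```bash
g(){ grep -E 'pos|contact|time|width'|cut -c1-60|tr '\n' ' ';echo; }
python3 -m crank '[[0,0,0.006,0,0,0],[0,0,0.006,0,0,0],[0,0,0,0,0,0]]'|g;python3 -m crank '[[0,0,0.005,0,0,0],[0,0,0.004,0,0,0],[0,0,0,0,0,0]]'|g
python3 - <<'E'
from pre import *
from plant import bot
o=bot.get_obs();print(np.round(screw(toolT(o),pose(-90,-0.8),1),4))
E
```

```text
time: 32.55 tool_pos: [594.7, -40.9, 122.6] contact_force: [-0.6, 0.2, 0.3] grip_width: 15.9 
time: 32.92 tool_pos: [595.0, -37.3, 114.7] contact_force: [0.0, -0.5, -0.3] grip_width: 15.9 
[ 0.      0.0004  0.0226 -0.0009 -0.0003 -0.0007]
```

```bash
g(){ grep -E 'pos|contact|time|width'|cut -c1-60|tr '\n' ' ';echo; }
python3 -m crank '[[0,0.0002,0.004,0,0,0],[0,0,0,0,0,0]]'|g;python3 -m crank '[[0,0.0002,0.004,0,0,0],[0,0,0,0,0,0]]'|g;python3 -m crank '[[0,0,0.004,0,0,0],[0,0,0,0,0,0]]'|g;python3 -m crank '[[0,0,0.004,0,0,0],[0,0,0,0,0,0]]'|g
```

```text
time: 33.17 tool_pos: [595.4, -35.7, 111.2] contact_force: [0.4, -1.4, 0.1] grip_width: 15.8 
time: 33.42 tool_pos: [596.1, -34.3, 108.1] contact_force: [0.1, -1.3, 2.1] grip_width: 15.9 
time: 33.67 tool_pos: [596.2, -32.7, 104.5] contact_force: [-0.6, -1.7, 3.7] grip_width: 15.5 
time: 33.92 tool_pos: [596.3, -30.9, 100.7] contact_force: [-1.0, -1.1, 3.9] grip_width: 16.2
```

```bash
g(){ grep -E 'pos|contact|time|width'|cut -c1-60|tr '\n' ' ';echo; }
python3 -m crank '[[0,0,0.003,0,0,0],[0,0,0,0,0,0]]'|g;python3 -m crank '[[0,0,0.002,0,0,0],[0,0,0,0,0,0]]'|g
```

```text
time: 34.17 tool_pos: [596.4, -29.6, 98.0] contact_force: [-0.7, -2.2, 4.4] grip_width: 15.7 
time: 34.42 tool_pos: [596.5, -28.8, 96.2] contact_force: [-0.4, -2.6, 5.3] grip_width: 15.6
```

```bash
g(){ grep -E 'pos|contact|time|width'|cut -c1-60|tr '\n' ' ';echo; }
python3 -m crank '[[0,0,0.0015,0,0,0],[0,0,0,0,0,0]]'|g
```

```text
time: 34.67 tool_pos: [596.5, -28.2, 94.8] contact_force: [-0.9, -2.4, 5.3] grip_width: 15.5
```

```bash
g(){ grep -E 'pos|contact|time|width'|cut -c1-60|tr '\n' ' ';echo; }
python3 -c "
from pre import *
from plant import bot
print(np.round(screw(toolT(bot.get_obs()),pose(-90,-0.8),1),4))"
python3 -m crank '[[0,0,0.001,0,0,0],[0,0,0,0,0,0]]'|g;python3 -m crank '[[0,0,0.001,0,0,0],[0,0,0,0,0,0]]'|g
```

```text
[ 0.0001 -0.0005  0.0007  0.0004  0.0002 -0.0005]
time: 34.92 tool_pos: [596.5, -27.9, 94.2] contact_force: [0.1, -3.0, 6.7] grip_width: 15.6 
time: 35.17 tool_pos: [596.6, -27.9, 94.2] contact_force: [-2.8, -5.3, 11.9] grip_width: 15.7
```

```bash
g(){ grep -E 'pos|contact|time|width'|cut -c1-60|tr '\n' ' ';echo; }
python3 -m crank '[[0,0,0.001,0,0,0],[0,0,0,0,0,0]]'|g;python3 -m crank '[[0,0,0.001,0,0,0],[0,0,0,0,0,0]]'|g
```

```text
time: 35.42 tool_pos: [596.6, -27.9, 94.1] contact_force: [-6.1, -7.2, 18.1] grip_width: 15.9 
time: 35.67 tool_pos: [596.7, -27.9, 94.1] contact_force: [-8.5, -9.1, 23.8] grip_width: 15.3
```

The stop is hard and exactly at the predicted home position. I'll ease off, release, retract along the axis and verify.

```bash
python3 -m crank '[[0,0,-0.0025,0,0,0],[0,0,0,0,0,0]]'|grep contact; python3 -m crank '[[0,0,0,0,0,0],[0,0,0,0,0,0],[0,0,0,0,0,0],[0,0,0,0,0,0],[0,0,0,0,0,0]]' 60|grep -E 'cont|wid'; python3 -m crank '[[0,0,-0.01,0,0,0],[0,0,-0.02,0,0,0],[0,0,-0.04,0,0,0],[0,0,-0.04,0,0,0],[0,0,-0.01,0,0,0]]'; python3 -m crank '[[-0.02,0,-0.02,0,0,0],[-0.04,0,-0.02,0,0,0],[-0.02,0,-0.01,0,0,0],[0,0,0,0,0,0],[0,0,0,0,0,0]]'|grep -E 'pos|cont'
python3 - <<'E'
from pre import *
from plant import bot
for n in("scene","side","wrist"):
    o=bot.get_obs();c=bot.capture(n);T=toolT(o);cv2.imwrite(f"pics/end_{n}.png",c["color"])
    h=cv2.cvtColor(c["color"],cv2.COLOR_BGR2HSV);m=((h[...,0]>100)&(h[...,0]<130)&(h[...,1]>110)&(h[...,2]>30)).astype(np.uint8)
    p=proj(c,[mouth,mouth+ax*22.5,mouth+ax*45],T);print(n,"pred mouth/mid/top",p.round(1).tolist())
    _,l,s,ct=cv2.connectedComponentsWithStats(m)
    for i in range(1,len(s)):
        if s[i,4]>8 and np.hypot(*(ct[i]-p[1]))<60: print(" blue",s[i],ct[i].round(1))
# bystanders: compare with the first scene picture
for n in("scene","side"):
    a=cv2.imread(f"pics/{n}0.png");b=cv2.imread(f"pics/end_{n}.png");m=(cv2.absdiff(a,b).max(2)>40).astype(np.uint8)
    _,l,s,ct=cv2.connectedComponentsWithStats(m);print(n,"changed",[(q[:5].tolist()) for q in s[1:] if q[4]>25])
E
```

```text
contact_force: [-2.6, -5.7, 10.2]
contact_force: [1.0, 0.3, -0.2]
grip_width: 54.5
time: 37.17
tool_pos: [594.0, -79.7, 205.0]
tcp_rot: [3.137, -0.434, 1.506]
contact_force: [0.1, -1.1, -0.5]
grip_width: 55.2
finger_force: 0.0
tool_pos: [586.8, -170.2, 213.2]
contact_force: [-0.2, 1.0, -0.3]
scene pred mouth/mid/top [[301.9, 265.8], [297.9, 259.2], [293.9, 252.6]]
 blue [291 251  15  17 150] [298.1 259.3]
side pred mouth/mid/top [[346.9, 198.7], [348.2, 194.8], [349.5, 190.8]]
 blue [345 191   7  10  51] [348.2 195.8]
wrist pred mouth/mid/top [[320.2, 139.8], [320.1, 139.6], [320.0, 139.4]]
 blue [311 132  19  20 303] [320.4 141. ]
scene changed [[135, 0, 170, 234, 9860], [299, 0, 38, 18, 293], [347, 0, 44, 27, 906], [434, 0, 16, 36, 336], [450, 0, 31, 39, 644], [521, 0, 119, 76, 4025], [337, 33, 54, 60, 894], [395, 35, 4, 8, 27], [400, 38, 63, 116, 3813], [380, 75, 28, 8, 41], [533, 75, 91, 82, 3090], [350, 86, 12, 29, 177], [581, 148, 27, 25, 201], [219, 230, 39, 26, 47], [291, 251, 70, 37, 521], [448, 267, 12, 19, 157], [316, 270, 23, 11, 74], [311, 283, 9, 12, 76], [282, 291, 30, 11, 45], [313, 302, 36, 13, 40]]
side changed [[96, 0, 70, 34, 940], [149, 0, 276, 201, 12676], [234, 0, 16, 30, 238], [241, 0, 12, 5, 34], [258, 0, 18, 39, 204], [0, 7, 79, 218, 4686], [132, 23, 11, 13, 97], [239, 29, 14, 19, 108], [135, 37, 38, 57, 739], [245, 42, 73, 36, 1236], [324, 61, 21, 7, 62], [136, 80, 11, 5, 42], [307, 93, 21, 7, 91], [347, 116, 16, 6, 35], [158, 127, 11, 6, 35], [146, 132, 14, 9, 44], [281, 134, 7, 16, 97], [149, 137, 27, 22, 413], [128, 150, 22, 9, 104], [126, 158, 28, 7, 130], [13, 174, 32, 15, 201], [124, 183, 18, 27, 220], [144, 183, 9, 10, 40], [342, 192, 11, 14, 94], [146, 194, 14, 32, 271], [87, 197, 34, 14, 167], [77, 203, 18, 12, 146], [339, 207, 9, 6, 41], [80, 223, 20, 17, 173], [105, 228, 15, 12, 91], [333, 289, 8, 31, 168], [330, 321, 7, 10, 56]]
```

The grip sits at the predicted home place to within about 1 px in all three cameras, and no change shows at any bystander. The robot is clear, so I'm handing in.

```bash
python3 -c "
from plant import bot
print(bot.close_job())"
```

```text
the job is handed in; nothing more can be done
None
```

The job is handed in: the cover is flush on its pins, the probe is home in the guide tube, the gripper is clear, and the images show no bystander moved. The arm's clock read about 38 s.

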